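Put the salvaged capacitors away and close their screw-lid jar

TASK

Put every loose capacitor on the bench into the open jar in the rack. Then close that jar with its own lid: set the lid level on the neck, turn it back (anticlockwise from above) until the thread drops into place, then screw it on clockwise, fully home against its stop, so that the ribs on the lid face the triangle marks on the jar's shoulder. Leave the two closed jars and everything else on the bench where they are.

Things in the scene. Friction and masses are not known exactly. Their poses are not given: they have to be found in the camera images.
- cap0_mid (a point): A capacitor: an upright dark-blue can, 22 mm diameter, 20 mm high, 20 g, with a bare aluminium top and a pale stripe down its side; it stands on the bench on its flat foot. From start to start four to six such cans are present. This point is its centre, 10 mm above its foot; its z axis runs up along the can.
- cap1_mid (a point): Another such capacitor: the same size, the point is its centre. None if absent.
- cap2_mid (a point): Another such capacitor: the same size, the point is its centre. None if absent.
- cap3_mid (a point): Another such capacitor: the same size, the point is its centre. None if absent.
- cap4_mid (a point): Another such capacitor: the same size, the point is its centre. None if absent.
- cap5_mid (a point): Another such capacitor: the same size, the point is its centre. None if absent.
- lid_mid (a point): The open jar's screw lid, black plastic, 50 g, lying right way up on the bench: 63 mm diameter, 26 mm high. The upper 10 mm is a smooth solid disc: grip it there, across the 63 mm. Below is an open skirt, 61 mm across, 16.2 mm deep. This point is its centre, 13 mm above its lower edge; z is its axis, up; x points along one of the three white ribs, 120 degrees apart, on top.
- lid_rib (a point): Outer end of one of the lid's three ribs, on the edge of its disc, 31.5 mm from the axis and 8.1 mm above lid_mid. The lid has a right-hand three-start thread: inside the skirt, near its lower edge, are three small lugs 120 degrees apart; travel 21 mm per turn (1.2 mm per 20 degrees).
- jar_mouth (a point): Centre of the open jar's mouth, level with the rim, 72 mm above the bench; z up, x towards one triangle mark. Clear plastic jar fixed in a plywood rack, the only one of three without a lid. Square body 76 mm wide, 46 mm high; neck 50 mm outside, 56 mm over the threads, mouth 44 mm wide; 63 mm deep inside, with a cone 15 mm high in the middle of its floor. With the lid home lid_mid is 3.2 mm below this point.
- jar_mark0 (a point): Tip of one of three black triangle marks on the open jar's shoulder, 120 degrees apart, 33.5 mm from its axis and 17 mm below the rim, pointing at the neck. With the lid home against its stop, a rib faces each mark.
- jar_mark1 (a point): Second mark. How the thread behaves: a lid just set on rests on top of the threads, lid_mid 4.4 to 11.5 mm above jar_mouth. Turned back (anticlockwise) it climbs and, within a third of a turn, drops some 6 mm into the thread's start, where an upright stop holds it: lid_mid then 2.2 to 3.7 mm above jar_mouth. The start is not marked.
- jar_mark2 (a point): Third mark. From the thread's start the lid screws clockwise, coming down as it turns, about a third of a turn to a firm stop. Turned clockwise without having dropped in, it jams with lid_mid 4.4 mm above jar_mouth. If it is first set down on the uprights themselves (lid_mid above 9.5 mm), turning it back lets it fall to the low end of the threads (4.4 mm), from where it climbs.
- rack: Plywood rack, 94 mm deep, 322 mm wide, 18 mm high, fixed to the bench, with three jars in a row 105 mm apart along its y axis. The two other jars are like the open one but closed, their lids' tops 82 mm above the bench. The point is under its centre.
- solder: Bystander, to be left alone: a spool of solder wire, 40 mm across, 46 mm high, standing among the capacitors. The point is under its centre, on the bench.
- screwdriver: Bystander, to be left alone: a red screwdriver, 180 mm long, on the right. The point is under its centre, on the bench.
- cutters: Bystander, to be left alone: side cutters with yellow grips, 130 mm long, near the robot. The point is under its centre, on the bench.
- breadboard: Bystander, to be left alone: a white breadboard, 55 x 165 x 9 mm, right of the rack. The point is under its centre, on the bench.
- multimeter: Bystander, to be left alone: an orange multimeter, 150 x 75 x 34 mm, left of the rack. The point is under its centre, on the bench.
- stapler: Bystander, to be left alone: a blue stapler, 150 mm long, on the left. The point is under its centre, on the bench.
- heatsink: Bystander, to be left alone: a finned aluminium heat sink, 60 x 40 x 26 mm, on the right. The point is under its centre, on the bench.
Mind the look-alikes: they are no part of the job. What is shaped like the part that bears lid_mid but red is not meant.

How it is judged (in metres and radians):
On the way, in this order (a step that is already met when the one before it is completed fails the run):
1. every capacitor is in the open jar (x of cap0_mid in the frame of jar_mouth between -0.034 and 0.034 m and y of cap0_mid in the frame of jar_mouth between -0.034 and 0.034 m and z of cap0_mid in the frame of jar_mouth between -0.063 and -0.004 m and x of cap1_mid in the frame of jar_mouth between -0.034 and 0.034 m and y of cap1_mid in the frame of jar_mouth between -0.034 and 0.034 m and z of cap1_mid in the frame of jar_mouth between -0.063 and -0.004 m and x of cap2_mid in the frame of jar_mouth between -0.034 and 0.034 m and y of cap2_mid in the frame of jar_mouth between -0.034 and 0.034 m and z of cap2_mid in the frame of jar_mouth between -0.063 and -0.004 m and x of cap3_mid in the frame of jar_mouth between -0.034 and 0.034 m and y of cap3_mid in the frame of jar_mouth between -0.034 and 0.034 m and z of cap3_mid in the frame of jar_mouth between -0.063 and -0.004 m and x of cap4_mid in the frame of jar_mouth between -0.034 and 0.034 m and y of cap4_mid in the frame of jar_mouth between -0.034 and 0.034 m and z of cap4_mid in the frame of jar_mouth between -0.063 and -0.004 m and x of cap5_mid in the frame of jar_mouth between -0.034 and 0.034 m and y of cap5_mid in the frame of jar_mouth between -0.034 and 0.034 m and z of cap5_mid in the frame of jar_mouth between -0.063 and -0.004 m), for 0.2 s.
2. the lid is level on the neck and has dropped into the start of the thread (its centre less than 3.4 mm above the rim) (horizontal distance between lid_mid and jar_mouth below 0.003 m and angle between lid_mid's own z axis and vertical below 0.06 rad and z of lid_mid in the frame of jar_mouth below 0.0034 m), for 0.1 s.
At the end, for the whole second after the job is handed in: Every capacitor present is inside the jar, below its rim; the lid is level (within 3.5 degrees) and centred (3 mm) on the neck, down on the rim within 1 mm, screwed on so that its ribs face the marks within about 12 degrees, and at rest (all of step 1 and horizontal distance between lid_mid and jar_mouth below 0.003 m and angle between lid_mid's own z axis and vertical below 0.06 rad and z of lid_mid in the frame of jar_mouth below -0.0022 m and (horizontal distance between lid_rib and jar_mark0 below 0.007 m or horizontal distance between lid_rib and jar_mark1 below 0.007 m or horizontal distance between lid_rib and jar_mark2 below 0.007 m) and linear speed of lid below 0.02 m/s); the robot touches nothing.
It fails at once if a bystander was pushed more than 40 mm from its place (distance of any of solder, screwdriver, cutters, breadboard, multimeter, stapler, heatsink from where it was at the start of the episode above 0.04 m).
Of cap0, cap1, cap2, cap3, cap4, cap5 only 4 to 6 are there at a start; the rules pass over those that are not, and their reading is None.
At some moment in a run one of cap0, cap1, cap2, cap3, cap4, cap5, lid may be knocked a few centimetres aside while the robot is not near it.
Once in a run the grip may slacken for a moment while it holds something.
It also fails if it takes over 210 s, if anything falls off the work surface, if the arm or the gripper's body presses on something with over 40 N, if the wrist force passes 120 N, or if a joint passes its speed limit or range.

ROBOT

A 6-joint arm with a two-finger parallel gripper is mounted at the origin on the work surface. World frame = base frame: x ahead of the robot, y to its left, z up, the work surface at z = 0. Lengths are in mm, angles in rad, forces in N, time in s.
With the tool pointing down it reaches from about 325 to 850 mm from the base axis. Payload 4.4 kg.
Tool frame: the origin (TCP) lies at the very end of the fingers, on their centre line; the grasp point (between the pads) lies 19 mm behind it; z points along the fingers, y is the line along which they close (so a half turn about z gives the same grasp; the last joint's range is limited). The gripper opens to 94 mm and grips with 3 to 60 N. Pads are 16 mm wide; open, the fingers measure 119 mm over their backs; the gripper's body (75 mm by 177 mm) begins 78 mm behind the grasp point.
Start: joints at [1.194, 0.207, 1.542, -0, 1.393, -0.15], TCP at [128.744, 560.403, 205.447] pointing down, gripper open.
Joint ranges: [-2.73, 2.73], [-0.86, 2.22], [0.23, 2.46], [-1.11, 4.25], [0.08, 2.63], [-2.82, 2.82]. Speed limits (rad/s): [2.79, 2.79, 3.14, 3.14, 3.14, 3.14].

INTERFACE

Orientations are given as a 3x3 rotation matrix whose columns are the frame's x, y, z axes.
In Python, from station import r gives the robot as it stands.
- The arm moves only by the tool drive_tool, never from a script. Its argument "increments" is a list of rows, each a list of 6 numbers: the shift along the tool's x, y, z in mm, then the turn, a rotation vector about the tool's x, y, z in rad. In form: [[dx, dy, dz, ax, ay, az], ...]. A call has 1 to 5 rows; each row is the pose to reach, as a shift and turn from the pose commanded when the call began, along the tool's axes at that moment; what a row does not reach only later rows make up. A row lasts 1/12 s, in which the tool goes at most 41.7 mm and 7.16 degrees, less where a joint would pass 70% of its speed; a pose out of reach is approached as far as the arm can. A call with a gripper value outside its range is refused whole. "fingers" is the finger opening in mm, from 0 to 94, set as the call begins (left out, the last holds). The fingers move at their own pace and stop on an object; "newtons" is the grip in N (left out, the last holds). Time passes only in rows, so rows that repeat a pose let the fingers close. It gives the time, the measured TCP pose, the force, the opening and the grip force at its end, in the units of the state.
- r.observe(): the state, without advancing time (a new reading comes with each control period).
- r.grab_frame(name): name is "scene" or "top" or "wrist"; returns the picture (384x512x3 uint8, red, green, blue); there is no depth.
- r.camera_params(name): a dict with "K" (3x3 intrinsics, pixels), "R" (3x3) and "t" (3): a world point X has camera coordinates R X + t. Camera axes: x right, y down, z forward; pixel columns grow to the right and rows downward; lengths in mm; the calibration is good to about 2 mm. A picture is of the moment at which its call begins: read the wrist's pose just before it. camera_params takes no time and is no camera call; for the wrist camera it gives the pose at the moment of the call.
- r.sign_off(): hands the job in; it is judged then, once.
Trained networks look in the newest picture that a camera, given by its name, has taken for a name from the list of things; names that differ only in an ending like _2 or _b are one class to them, and where a whole thing is asked for, a point or a joint stands for the part that bears it (a point fixed in the world has none). Each returns a list of dicts, best first, with "score" (0 to 1); they miss things now and then, are a little off and sometimes report something else, mostly with a low value. They report only what shows in the picture. A call takes as long as a camera call. They do not tell look-alikes from the thing itself.
- r.silhouettes(camera, query): "mask" (384x512 bool, what is visible of it) and "location" ([column, row] in pixels, amid what is visible of it).
- r.place_of(camera, query): "location" ([column, row] in pixels: a listed point, or the origin of a listed thing).
The state is a dict: "t": time; "qpos": joint angles; "joint_vel": joint speeds; "tau": joint torques, N m; "tcp_pos": TCP position; "tool_rot": TCP orientation; "force": force on the tool from outside, world axes, zero at the start; "ft_torque": the same for the moment, N m; "width": finger opening in mm; "grip_force": force on a finger pad.
Only numpy, scipy, OpenCV 4.12 (cv2) and the standard library are available. Lean on these libraries where they do the work, as an engineer would, in place of code of your own. Each camera call takes 0.05 s, during which the arm holds its last target. There are 200 camera calls.

## Working session

There is one attempt and no reset: what is moved stays moved. The work goes in short steps, Python scripts to look and compute and a tool call to move; the robot and the scene stay as the last step left them, time stands still between calls to the robot, and variables do not carry over. Pictures are saved under pics/ and viewed, at most 14 in all, crops included, and the job is handed in when it is done.

Besides the shell and the picture viewer there is one more tool, called after ">>>" in YAML: its name, and indented under it one key for each argument. drive_tool: Moves the arm, as the interface text tells. Its arguments: {"type":"object","properties":{"increments":{"type":"array"},"fingers":{"type":"number"},"newtons":{"type":"number"}},"required":["increments"]}

```bash
mkdir -p pics; ls; cat > h.py <<'E'
import numpy as np, cv2
from station import r
def ray(cam,px,z,P=None):
    p=P or r.camera_params(cam); K,R,t=map(np.array,(p["K"],p["R"],p["t"]))
    d=R.T@np.linalg.inv(K)@np.array([px[0],px[1],1.]); c=-R.T@t
    return c+d*(z-c[2])/d[2]
def proj(cam,X):
    p=r.camera_params(cam); K,R,t=map(np.array,(p["K"],p["R"],p["t"]))
    u=K@(R@np.array(X,float)+t); return u[:2]/u[2]
def save(cam,name,crop=None,s=1.5):
    im=r.grab_frame(cam)
    if crop: a,b,c,d=crop; im=im[b:d,a:c]
    cv2.imwrite(f"pics/{name}.png",cv2.cvtColor(cv2.resize(im,None,fx=s,fy=s,interpolation=cv2.INTER_CUBIC),cv2.COLOR_RGB2BGR))
E
cat > a.py <<'E'
from h import *
np.set_printoptions(precision=1,suppress=True)
save("top","top0"); 
Z=dict(cap0_mid=10,lid_mid=13,lid_rib=21,jar_mouth=72,jar_mark0=55,rack=0,solder=0)
for q,z in Z.items():
    for d in r.place_of("top",q): print(q,np.array(d["location"]),round(d["score"],2),ray("top",d["location"],z))
save("scene","scene0")
s=r.observe(); print(s["t"],s["tcp_pos"],np.array(s["tool_rot"]),s["width"])
E
python3 a.py
```

```text
pics
cap0_mid [335.2 241.4] 0.61 [ 370.2 -279.5   10. ]
lid_mid [317.2 220.2] 0.57 [ 446.7 -214.5   13. ]
lid_mid [289.  201.7] 0.53 [ 513.9 -111.8   13. ]
lid_rib [284.5 210.5] 0.62 [480.8 -94.6  21. ]
lid_rib [325.4 221.6] 0.48 [ 441.3 -242.9   21. ]
jar_mouth [214.1 165.6] 0.61 [634.2 158.2  72. ]
jar_mark0 [220.7 170.4] 0.95 [620.4 136.2  55. ]
jar_mark0 [205.2 176.9] 0.78 [596.4 190.9  55. ]
jar_mark0 [208.3 154.9] 0.6 [676.7 181.7  55. ]
jar_mark0 [363.4 190.3] 0.3 [ 552.1 -375.    55. ]
rack [241.6 166.7] 0.97 [645.7  63.7   0. ]
rack [224.3 222.5] 0.56 [437.2 124.6   0. ]
solder [246.3 201.9] 0.63 [513.6  44.9   0. ]
solder [362.3 161.8] 0.58 [ 668.2 -390.3    0. ]
solder [214.8 167. ] 0.36 [643.7 163.5   0. ]
0.45 [128.7 560.3 205.4] [[-1.   0.2 -0. ]
 [ 0.2  1.  -0. ]
 [ 0.  -0.  -1. ]] 94.31151592701531
```

View pics/top0.png

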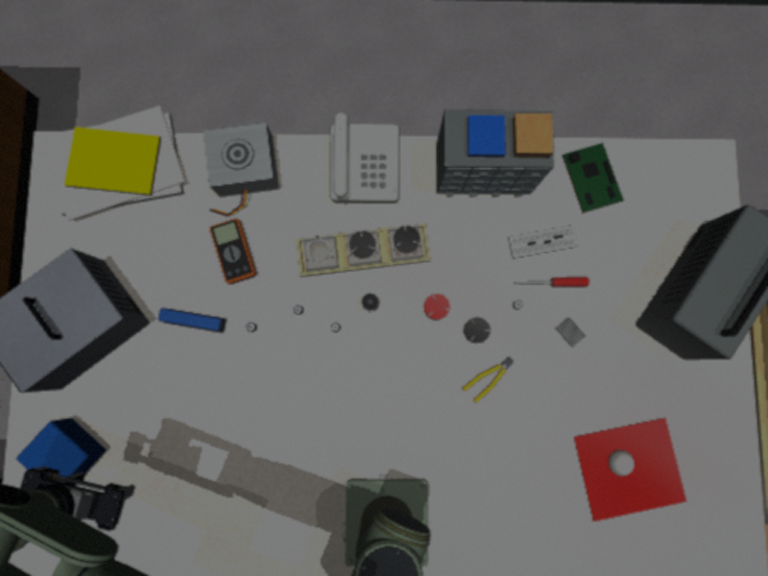

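View pics/scene0.png

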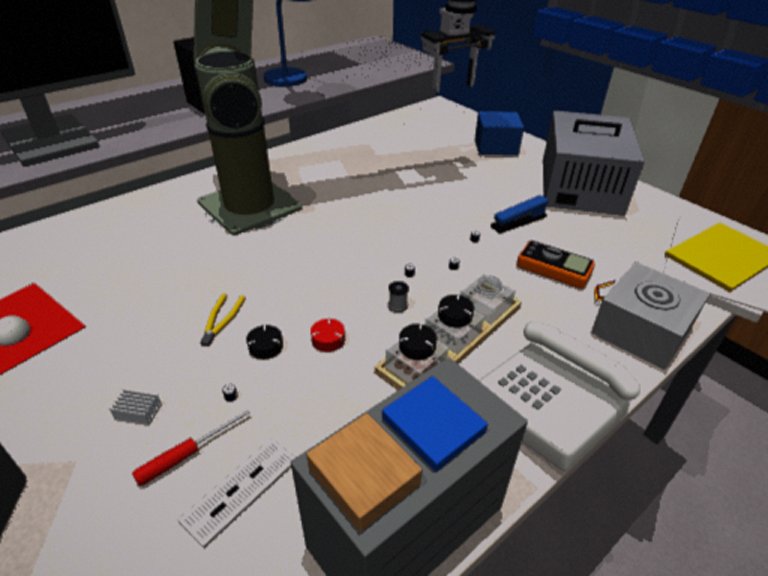

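Top view (pixels at 1.5x): there are four cans, at (251,327), (298,309), (336,327) and (517,305). The spool is at (370,301) and the open jar at (320,252). There are two lid candidates: the black one at (477,329) and the red one at (437,307). The black one fits the description and red is excluded, so I will confirm it with a wrist crop later.

```bash
cat > b.py <<'E'
from h import *
np.set_printoptions(precision=4,suppress=True)
im=r.grab_frame("top")
g=im.astype(float)
for n,(u,v) in dict(A=(167.3,218),B=(199,206.3),C=(224,218),D=(345,203.3)).items():
    print(n,ray("top",(u,v),15).round(1))
for q in("cap0_mid",):
  for d in r.silhouettes("top",q): print(q,np.array(d["location"]),d["score"],d["mask"].sum(),ray("top",d["location"],12).round(1))
for n,p in dict(red=(291.3,204.7),blk=(318,219.5)).items(): print(n,ray("top",p,20).round(1))
s=r.observe(); R=np.array(s["tool_rot"]);print(R, np.arctan2(R[1,1],R[0,1])); p=r.camera_params("wrist"); print(p)
c=-np.array(p["R"]).T@p["t"]; print("cam in tool",R.T@(c-s["tcp_pos"]), R.T@np.array(p["R"]).T)
E
python3 b.py
```

```text
A [451.6 329.4  15. ]
B [494.8 216.3  15. ]
C [452.7 124.8  15. ]
D [ 509.1 -317.4   15. ]
red [ 502.2 -119.5   20. ]
blk [ 448.8 -216.3   20. ]
[[-0.9746  0.2239  0.    ]
 [ 0.2239  0.9746 -0.    ]
 [-0.     -0.     -1.    ]] 1.3450327661788268
{'K': array([[288.8819,   0.    , 253.6804],
       [  0.    , 288.8819, 193.8561],
       [  0.    ,   0.    ,   1.    ]]), 'R': array([[ 0.2238,  0.9746,  0.    ],
       [ 0.9416, -0.2162,  0.258 ],
       [ 0.2515, -0.0577, -0.9661]]), 't': array([-575.4154,  -27.1466,  390.2429])}
cam in tool [  74.5044    0.4165 -178.6041] [[ 0.0001 -0.9661 -0.258 ]
 [ 1.      0.      0.0001]
 [-0.     -0.258   0.9661]]
```

>>> drive_tool:
  increments:
    - [-38,-15,0,0,0,0]
    - [-76,-31,0,0,0,0]
    - [-114,-46,0,0,0,0]
    - [-152,-62,0,0,0,0]
    - [-183,-76,0,0,0,0]
  fingers: 60

```text
t: 0.97
tcp_pos: [292.0, 443.9, 205.7]
tool_rot: [[-0.975, 0.224, 0.001], [0.224, 0.975, 0.0], [-0.001, 0.0, -1.0]]
force: [0.5, 0.8, 0.5]
width: 64.5
grip_force: 0.0
```

>>> drive_tool:
  increments:
    - [-38,-15,0,0,0,-0.05]
    - [-76,-31,0,0,0,-0.1]
    - [-114,-46,20,0,0,-0.16]
    - [-152,-62,40,0,0,-0.226]
    - [-183.5,-77,55,0,0,-0.226]

```text
t: 1.38
tcp_pos: [450.3, 330.6, 152.0]
tool_rot: [[-1.0, -0.002, 0.001], [-0.002, 1.0, 0.001], [-0.001, 0.001, -1.0]]
force: [-0.4, 0.8, -0.1]
width: 60.4
grip_force: 0.0
```

>>> drive_tool:
  increments:
    - [0,0,0,0,0,0]
    - [0,0,0,0,0,0]

```text
t: 1.55
tcp_pos: [449.1, 329.9, 150.8]
tool_rot: [[-1.0, 0.004, -0.003], [0.004, 1.0, -0.001], [0.003, -0.001, -1.0]]
force: [-0.5, 0.7, 1.1]
width: 59.7
grip_force: 0.0
```

```bash
cat > w.py <<'E'
import sys
from h import *
np.set_printoptions(precision=1,suppress=True)
# usage: w.py name|- query:z ...
s=r.observe(); P=r.camera_params("wrist"); nm=sys.argv[1]
if nm=="-": r.grab_frame("wrist")
else: save("wrist",nm)
tp=np.array(s["tcp_pos"]);R=np.array(s["tool_rot"])
print("t",s["t"],"tcp",tp,"yaw",round(float(np.arctan2(R[1,1],R[0,1])),3),"w",s["width"],"F",np.array(s["force"]),"j",np.array(s["qpos"]).round(2))
for a in sys.argv[2:]:
    q,z=a.split(":")
    for d in r.place_of("wrist",q):
        X=ray("wrist",d["location"],float(z),P); print(q,np.array(d["location"]),round(d["score"],2),X,"tool",R.T@(X-tp))
E
python3 w.py w0 cap0_mid:10
```

```text
t 1.55 tcp [449.1 329.9 150.8] yaw 1.567 w 59.74278630475652 F [-0.5  0.7  1.1] j [ 0.5  0.2  1.6  0.   1.3 -1.1]
cap0_mid [ 76.1 189.7] 0.33 [453.9 127.5  10. ] tool [  -6.  -202.2  141. ]
cap0_mid [292.2 319.5] 0.23 [627.7 379.1  10. ] tool [-178.8   50.1  140.2]
```

View pics/w0.png

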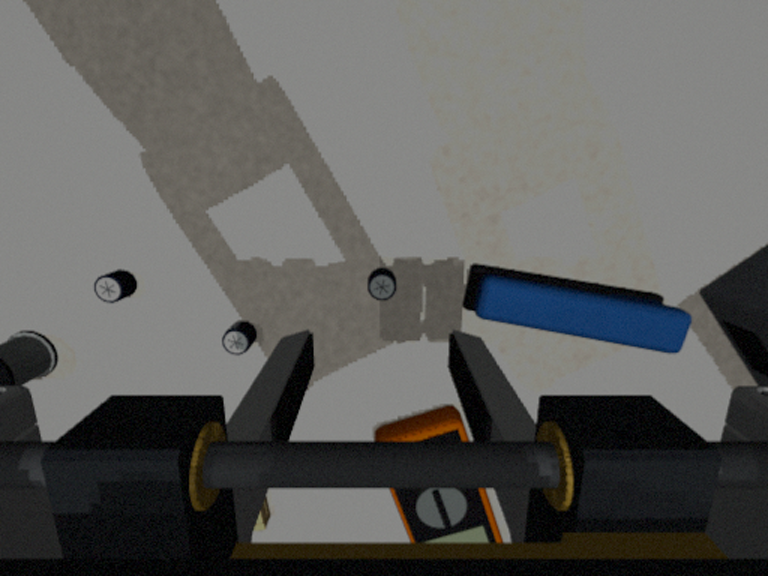

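The wrist picture shows can A at (382,284), B at (237,340) and C at (108,290), with the stapler at (580,310), clear of A.

```bash
python3 - <<'E'
from h import *
s=r.observe();tp=np.array(s["tcp_pos"]);R=np.array(s["tool_rot"])
for n,p in dict(A=(381,284.5),B=(237,340),C=(109,289)).items():
    X=ray("wrist",(p[0]/1.5,p[1]/1.5),20); print(n,X.round(1),(R.T@(X-tp)).round(1))
E
```

```text
A [452.2 332.9  20. ] [ -3.9   0.7 132.5]
B [496.  222.6  20. ] [ -47.7 -109.6  132.4]
C [455.6 131.1  20. ] [  -7.3 -201.1  132.4]
```

>>> drive_tool:
  increments:
    - [0,2,40,0,0,0]
    - [0,2,80,0,0,0]
    - [0,2,115,0,0,0]
    - [0,2,138,0,0,0]
    - [0,2,146,0,0,0]
  fingers: 50

```text
t: 2.07
tcp_pos: [444.5, 333.7, 2.9]
tool_rot: [[-1.0, -0.003, -0.006], [-0.003, 1.0, -0.003], [0.006, -0.003, -1.0]]
force: [-0.2, -0.8, -0.5]
width: 50.1
grip_force: 0.0
```

>>> drive_tool:
  increments:
    - [0,0,0,0,0,0]
    - [0,0,0,0,0,0]
    - [0,0,0,0,0,0]
    - [0,0,0,0,0,0]
    - [0,0,0,0,0,0]
  fingers: 10
  newtons: 25

```text
t: 2.48
tcp_pos: [450.2, 334.6, 8.4]
tool_rot: [[-1.0, -0.0, 0.004], [-0.0, 1.0, 0.002], [-0.004, 0.002, -1.0]]
force: [0.0, 0.4, 3.9]
width: 21.0
grip_force: 25.0
```

>>> drive_tool:
  increments:
    - [0,0,-30,0,0,0]
    - [0,0,-70,0,0,0]
    - [0,0,-110,0,0,0]
    - [0,0,-110,0,0,0]

```text
t: 2.82
tcp_pos: [455.0, 337.1, 126.4]
tool_rot: [[-1.0, -0.0, 0.016], [-0.0, 1.0, 0.009], [-0.016, 0.009, -1.0]]
force: [1.6, 1.2, 0.9]
width: 21.1
grip_force: 25.0
```

>>> drive_tool:
  increments:
    - [-26,-25,-20,0,0,0]
    - [-52,-50,-35,0,0,0]
    - [-78,-75,-35,0,0,0]
    - [-104,-100,-35,0,0,0]
    - [-130,-125,-35,0,0,0]

```text
t: 3.23
tcp_pos: [580.4, 207.6, 152.9]
tool_rot: [[-1.0, -0.0, 0.003], [-0.0, 1.0, 0.001], [-0.003, 0.001, -1.0]]
force: [0.8, 1.0, 0.1]
width: 20.9
grip_force: 25.0
```

>>> drive_tool:
  increments:
    - [-26,-25,0,0,0,0]
    - [-52,-48,0,0,0,0]
    - [-52,-48,0,0,0,0]
    - [-52,-48,0,0,0,0]

```text
t: 3.57
tcp_pos: [632.0, 159.0, 151.6]
tool_rot: [[-1.0, 0.003, 0.001], [0.003, 1.0, 0.0], [-0.001, 0.0, -1.0]]
force: [-0.9, 0.3, -0.3]
width: 21.0
grip_force: 25.0
```

```bash
python3 w.py w1 jar_mouth:72 jar_mark0:55
```

```text
t 3.5667 tcp [632.  159.  151.6] yaw 1.568 w 20.968322147439203 F [-0.9  0.3 -0.3] j [ 0.1  0.4  1.4  0.   1.3 -1.4]
jar_mouth [258.9 202.1] 0.97 [634.6 164.3  72. ] tool [-2.5  5.2 79.6]
jar_mark0 [288.7 177.3] 0.94 [614.6 193.5  55. ] tool [17.6 34.3 96.6]
jar_mark0 [262.1 226.7] 0.8 [665.8 167.9  55. ] tool [-33.6   8.9  96.7]
jar_mark0 [226.5 185.8] 0.66 [622.9 132.8  55. ] tool [  9.1 -26.3  96.6]
```

View pics/w1.png

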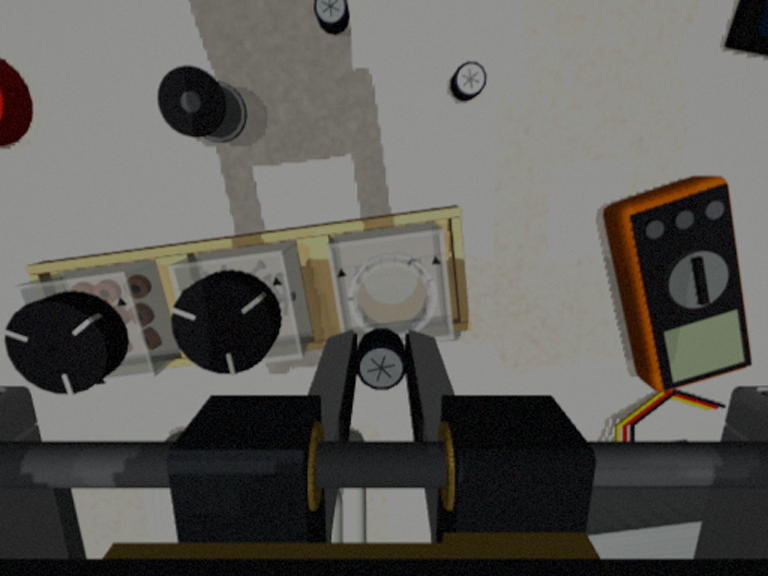

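Wrist view: the mouth ring is at about (390,295), with marks at (433,266), (393,340) and (340,272). Their centroid agrees with a mouth at (634.5,164). The can is held at (380,362).

>>> drive_tool:
  increments:
    - [-1,3,30,0,0,0]
    - [-2,5,58,0,0,0]
    - [-2,5,69,0,0,0]
    - [-2,5,69,0,0,0]
    - [-2,5,69,0,0,0]

```text
t: 4.13
tcp_pos: [631.6, 166.5, 81.9]
tool_rot: [[-1.0, -0.002, -0.002], [-0.002, 1.0, -0.0], [0.002, -0.0, -1.0]]
force: [0.3, 0.3, -0.0]
width: 21.0
grip_force: 25.0
```

>>> drive_tool:
  increments:
    - [0,0,0,0,0,0]
    - [0,0,0,0,0,0]
    - [0,0,0,0,0,0]
    - [0,0,0,0,0,0]
  fingers: 46

```text
t: 4.47
tcp_pos: [633.7, 165.7, 83.8]
tool_rot: [[-1.0, -0.0, 0.003], [-0.0, 1.0, 0.0], [-0.003, 0.0, -1.0]]
force: [-0.5, 0.0, 0.1]
width: 43.8
grip_force: 0.0
```

>>> drive_tool:
  increments:
    - [0,0,-40,0,0,0]
    - [26,10,-70,0,0,0]
    - [62,26,-70,0,0,0]
    - [98,41,-70,0,0,0]
    - [134,56,-70,0,0,0]

```text
t: 4.88
tcp_pos: [498.3, 222.1, 153.8]
tool_rot: [[-1.0, 0.001, 0.003], [0.001, 1.0, 0.001], [-0.003, 0.001, -1.0]]
force: [-0.4, 0.9, -0.3]
width: 45.9
grip_force: 0.0
```

>>> drive_tool:
  increments:
    - [5,2,0,0,0,0]
    - [5,2,0,0,0,0]
    - [5,2,0,0,0,0]

```text
t: 5.13
tcp_pos: [494.6, 223.7, 153.1]
tool_rot: [[-1.0, -0.001, 0.003], [-0.001, 1.0, 0.0], [-0.003, 0.0, -1.0]]
force: [0.1, -0.8, -0.3]
width: 45.8
grip_force: 0.0
```

```bash
cat > c.py <<'E'
import sys
from h import *
np.set_printoptions(precision=1,suppress=True)
s=r.observe(); P=r.camera_params("wrist"); im=r.grab_frame("wrist"); g=cv2.cvtColor(im,cv2.COLOR_RGB2GRAY)
tp=np.array(s["tcp_pos"]);R=np.array(s["tool_rot"]); print("t",s["t"],"tcp",tp,"w",s["width"],"F",np.array(s["force"]))
x,y=map(float,sys.argv[1:3]); 
m=(g<60).astype(np.uint8); n,l,st,ce=cv2.connectedComponentsWithStats(m)
for i in range(1,n):
    if 60<st[i,4]<1500:
        X=ray("wrist",ce[i],10,P)
        if np.hypot(X[0]-x,X[1]-y)<80: print("blob",st[i],X,"tool",R.T@(X-tp))
for d in r.place_of("wrist","cap0_mid"): print(np.array(d["location"]),round(d["score"],2),ray("wrist",d["location"],10,P))
cv2.imwrite(f"pics/c{s['t']:.1f}.png",cv2.cvtColor(cv2.resize(im,None,fx=1.5,fy=1.5),cv2.COLOR_RGB2BGR))
E
python3 c.py 496 220
```

```text
t 5.1333 tcp [494.6 223.7 153.1] w 45.778520656751795 F [ 0.1 -0.8 -0.3]
blob [239 176  20  21 133] [494. 219.  10.] tool [  1.   -4.8 143.1]
```

>>> drive_tool:
  increments:
    - [0,-4,40,0,0,0]
    - [0,-4,80,0,0,0]
    - [0,-4,115,0,0,0]
    - [0,-4,138,0,0,0]
    - [0,-4,147,0,0,0]

```text
t: 5.65
tcp_pos: [491.6, 217.9, 0.8]
tool_rot: [[-1.0, 0.002, -0.007], [0.002, 1.0, -0.002], [0.007, -0.002, -1.0]]
force: [-0.6, 0.4, -0.0]
width: 46.0
grip_force: 0.0
```

>>> drive_tool:
  increments:
    - [0,0,0,0,0,0]
    - [0,0,0,0,0,0]
    - [0,0,0,0,0,0]
    - [0,0,0,0,0,0]
    - [0,0,0,0,0,0]
  fingers: 10

```text
t: 6.07
tcp_pos: [495.7, 220.1, 7.2]
tool_rot: [[-1.0, -0.0, 0.004], [-0.0, 1.0, 0.001], [-0.004, 0.001, -1.0]]
force: [1.3, 0.4, 1.7]
width: 21.3
grip_force: 25.0
```

>>> drive_tool:
  increments:
    - [0,0,-30,0,0,0]
    - [0,0,-70,0,0,0]
    - [0,0,-110,0,0,0]
    - [0,0,-120,0,0,0]

```text
t: 6.4
tcp_pos: [498.5, 221.2, 133.3]
tool_rot: [[-1.0, -0.001, 0.013], [-0.001, 1.0, 0.004], [-0.013, 0.004, -1.0]]
force: [0.9, -0.6, 0.6]
width: 21.4
grip_force: 25.0
```

>>> drive_tool:
  increments:
    - [-36,-14,0,0,0,0]
    - [-72,-28,0,0,0,0]
    - [-108,-42,0,0,0,0]
    - [-139,-54,0,0,0,0]
    - [-139,-54,10,0,0,0]

```text
t: 6.82
tcp_pos: [640.3, 162.9, 118.4]
tool_rot: [[-1.0, 0.003, 0.011], [0.003, 1.0, -0.0], [-0.011, -0.0, -1.0]]
force: [1.2, 0.1, 0.9]
width: 21.1
grip_force: 25.0
```

>>> drive_tool:
  increments:
    - [0,0,25,0,0,0]
    - [0,0,33,0,0,0]
    - [0,0,33,0,0,0]
    - [0,0,33,0,0,0]

```text
t: 7.15
tcp_pos: [631.2, 166.0, 81.4]
tool_rot: [[-1.0, -0.001, -0.002], [-0.001, 1.0, -0.0], [0.002, -0.0, -1.0]]
force: [-0.3, -0.8, -1.0]
width: 21.5
grip_force: 25.0
```

>>> drive_tool:
  increments:
    - [0,0,0,0,0,0]
    - [0,0,0,0,0,0]
    - [0,0,0,0,0,0]
    - [0,0,0,0,0,0]
  fingers: 46

```text
t: 7.48
tcp_pos: [633.2, 166.0, 83.4]
tool_rot: [[-1.0, -0.001, 0.002], [-0.001, 1.0, 0.0], [-0.002, 0.0, -1.0]]
force: [0.8, -0.2, -0.6]
width: 44.0
grip_force: 0.0
```

>>> drive_tool:
  increments:
    - [0,0,-40,0,0,0]
    - [34,-6,-70,0,0,0]
    - [73,-14,-70,0,0,0]
    - [113,-21,-70,0,0,0]
    - [153,-29,-70,0,0,0]

```text
t: 7.9
tcp_pos: [478.9, 136.5, 153.5]
tool_rot: [[-1.0, -0.0, 0.003], [-0.0, 1.0, 0.0], [-0.003, 0.0, -1.0]]
force: [-0.0, -0.2, -0.0]
width: 45.8
grip_force: 0.0
```

>>> drive_tool:
  increments:
    - [28,-5,0,0,0,0]
    - [28,-5,0,0,0,0]
    - [28,-5,0,0,0,0]
    - [28,-5,0,0,0,0]

```text
t: 8.23
tcp_pos: [453.2, 131.8, 153.3]
tool_rot: [[-1.0, -0.0, 0.003], [-0.0, 1.0, 0.0], [-0.003, 0.0, -1.0]]
force: [0.1, -0.2, 0.1]
width: 45.9
grip_force: 0.0
```

```bash
python3 c.py 454 129; ls -t pics|head -1
```

```text
t 8.2333 tcp [453.2 131.8 153.3] w 45.93877105832747 F [ 0.1 -0.2  0.1]
blob [241 175  19  21 139] [451.6 128.6  10. ] tool [  2.   -3.3 143.3]
c8.2.png
```

>>> drive_tool:
  increments:
    - [0,-3,40,0,0,0]
    - [0,-3,80,0,0,0]
    - [0,-3,115,0,0,0]
    - [0,-3,138,0,0,0]
    - [0,-3,147,0,0,0]

```text
t: 8.75
tcp_pos: [449.5, 128.3, 1.3]
tool_rot: [[-1.0, 0.0, -0.007], [0.0, 1.0, -0.001], [0.007, -0.001, -1.0]]
force: [-0.5, 0.4, 0.3]
width: 45.7
grip_force: 0.0
```

>>> drive_tool:
  increments:
    - [0,0,0,0,0,0]
    - [0,0,0,0,0,0]
    - [0,0,0,0,0,0]
    - [0,0,0,0,0,0]
    - [0,0,0,0,0,0]
  fingers: 10

```text
t: 9.17
tcp_pos: [453.9, 128.9, 7.1]
tool_rot: [[-1.0, -0.0, 0.005], [-0.0, 1.0, 0.0], [-0.005, 0.0, -1.0]]
force: [0.4, 1.4, 1.6]
width: 21.2
grip_force: 25.0
```

>>> drive_tool:
  increments:
    - [0,0,-30,0,0,0]
    - [0,0,-70,0,0,0]
    - [0,0,-110,0,0,0]
    - [0,0,-120,0,0,0]

```text
t: 9.5
tcp_pos: [456.7, 129.3, 132.7]
tool_rot: [[-1.0, -0.0, 0.014], [-0.0, 1.0, 0.001], [-0.014, 0.001, -1.0]]
force: [1.3, 0.7, 0.8]
width: 21.0
grip_force: 25.0
```

>>> drive_tool:
  increments:
    - [-36,7,0,0,0,0]
    - [-72,14,0,0,0,0]
    - [-108,22,0,0,0,0]
    - [-144,30,0,0,0,0]
    - [-181,37,0,0,0,0]

```text
t: 9.92
tcp_pos: [634.0, 166.2, 125.5]
tool_rot: [[-1.0, -0.0, 0.001], [-0.0, 1.0, 0.0], [-0.001, 0.0, -1.0]]
force: [0.6, -0.7, 1.2]
width: 21.2
grip_force: 25.0
```

>>> drive_tool:
  increments:
    - [0,0,20,0,0,0]
    - [0,0,43,0,0,0]
    - [0,0,43,0,0,0]
    - [0,0,43,0,0,0]
    - [0,0,43,0,0,0]

```text
t: 10.33
tcp_pos: [632.7, 165.7, 83.0]
tool_rot: [[-1.0, -0.0, 0.001], [-0.0, 1.0, 0.0], [-0.001, 0.0, -1.0]]
force: [0.2, -0.6, 0.4]
width: 21.1
grip_force: 25.0
```

>>> drive_tool:
  increments:
    - [0,0,0,0,0,0]
    - [0,0,0,0,0,0]
    - [0,0,0,0,0,0]
    - [0,0,0,0,0,0]
  fingers: 46

```text
t: 10.67
tcp_pos: [633.2, 165.8, 83.5]
tool_rot: [[-1.0, -0.0, 0.002], [-0.0, 1.0, 0.0], [-0.002, 0.0, -1.0]]
force: [0.3, 0.3, -0.4]
width: 43.7
grip_force: 0.0
```

>>> drive_tool:
  increments:
    - [5,0,-30,0,0,0]
    - [30,-20,-70,0,0,0]
    - [42,-60,-70,0,0,0]
    - [42,-80,-70,0,0,0]
    - [42,-80,-70,0,0,0]

```text
t: 11.08
tcp_pos: [591.0, 81.7, 154.4]
tool_rot: [[-1.0, 0.003, 0.003], [0.003, 1.0, -0.002], [-0.003, -0.002, -1.0]]
force: [-0.5, 0.6, 0.5]
width: 46.0
grip_force: 0.0
```

```bash
python3 w.py w2 cap0_mid:20 jar_mouth:72
```

```text
t 11.0833 tcp [591.   81.7 154.4] yaw 1.567 w 46.04215944313397 F [-0.5  0.6  0.5] j [-0.   0.3  1.5 -0.   1.3 -1.6]
cap0_mid [335.1 260.2] 0.66 [683.  178.7  20. ] tool [-91.2  97.6 134.5]
jar_mouth [338.2 240.6] 0.9 [634.1 164.3  72. ] tool [-42.5  82.9  82.3]
```

View pics/w2.png

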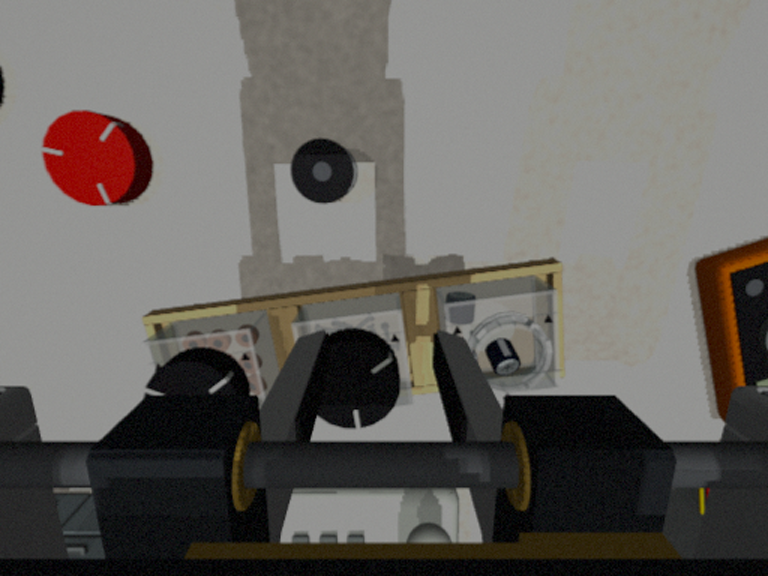

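Three cans are gone from the bench. In the jar I see one at (460,303) and one at (505,357); the third must be hidden under the rim. Going to can D next.

>>> drive_tool:
  increments:
    - [8,-40,0,0,0,0]
    - [16,-80,0,0,0,0]
    - [25,-120,0,0,0,0]
    - [33,-160,0,0,0,0]
    - [41,-200,0,0,0,0]

```text
t: 11.65
tcp_pos: [549.5, -114.3, 151.7]
tool_rot: [[-1.0, -0.003, -0.0], [-0.003, 1.0, 0.001], [0.0, 0.001, -1.0]]
force: [0.9, -1.0, -0.8]
width: 46.2
grip_force: 0.0
```

>>> drive_tool:
  increments:
    - [8,-40,0,0,0,0]
    - [16,-80,0,0,0,0]
    - [25,-120,0,0,0,0]
    - [33,-160,0,0,0,0]
    - [42,-200,0,0,0,0]

```text
t: 12.07
tcp_pos: [508.1, -314.9, 151.6]
tool_rot: [[-1.0, -0.002, -0.0], [-0.002, 1.0, 0.001], [0.0, 0.001, -1.0]]
force: [0.4, -0.4, 0.2]
width: 45.9
grip_force: 0.0
```

>>> drive_tool:
  increments:
    - [0,0,0,0,0,0]
    - [0,0,0,0,0,0]
    - [0,0,0,0,0,0]

```text
t: 12.32
tcp_pos: [508.2, -313.1, 151.4]
tool_rot: [[-1.0, -0.001, -0.001], [-0.001, 1.0, 0.002], [0.001, 0.002, -1.0]]
force: [0.2, -0.2, -0.5]
width: 46.2
grip_force: 0.0
```

```bash
python3 c.py 509 -315; ls -t pics|head -1
```

```text
t 12.3167 tcp [ 508.2 -313.1  151.4] w 46.225560967443215 F [ 0.2 -0.2 -0.5]
blob [240 178  20  21 132] [ 509.  -316.5   10. ] tool [ -0.9  -3.7 141.3]
[176.6 229.3] 0.6 [ 562.6 -403.7   10. ]
c12.3.png
```

View pics/c12.3.png

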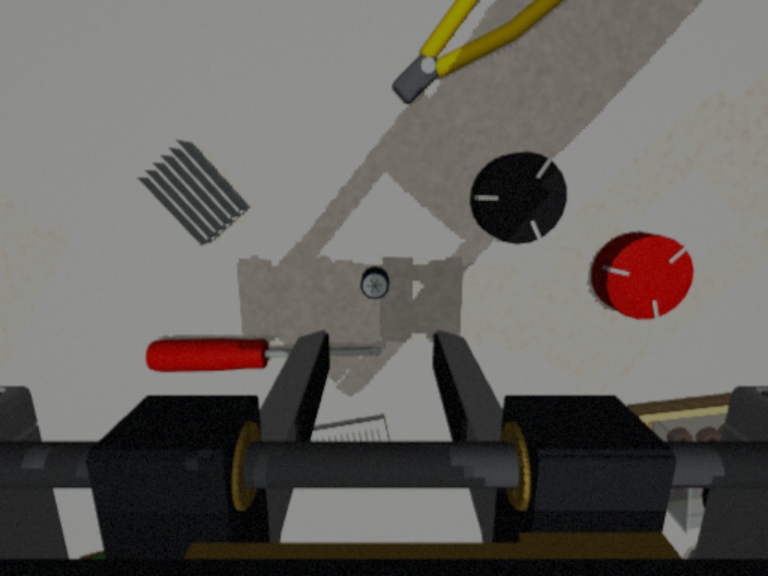

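Can D is at (374,283). The false hit at (265,344) is the screwdriver. The black lid at (518,197) and the red one at (643,276) are both still in place.

>>> drive_tool:
  increments:
    - [-1,-3,40,0,0,0]
    - [-1,-3,80,0,0,0]
    - [-1,-3,115,0,0,0]
    - [-1,-3,138,0,0,0]
    - [-1,-3,145,0,0,0]

```text
t: 12.83
tcp_pos: [506.1, -312.5, 2.2]
tool_rot: [[-1.0, -0.003, -0.007], [-0.003, 1.0, 0.006], [0.007, 0.006, -1.0]]
force: [-0.3, -0.1, -0.7]
width: 45.8
grip_force: 0.0
```

>>> drive_tool:
  increments:
    - [0,0,0,0,0,0]
    - [0,0,0,0,0,0]
    - [0,0,0,0,0,0]
    - [0,0,0,0,0,0]
    - [0,0,0,0,0,0]
  fingers: 10

```text
t: 13.25
tcp_pos: [510.6, -318.5, 9.8]
tool_rot: [[-1.0, -0.0, 0.004], [-0.0, 1.0, -0.003], [-0.004, -0.003, -1.0]]
force: [-0.1, 0.4, 3.4]
width: 21.0
grip_force: 25.0
```

>>> drive_tool:
  increments:
    - [0,0,-30,0,0,0]
    - [0,0,-70,0,0,0]
    - [0,0,-110,0,0,0]
    - [0,0,-140,0,0,0]

```text
t: 13.58
tcp_pos: [509.9, -318.4, 151.7]
tool_rot: [[-1.0, -0.0, 0.004], [-0.0, 1.0, -0.003], [-0.004, -0.003, -1.0]]
force: [0.7, -0.4, 0.1]
width: 21.0
grip_force: 25.0
```

>>> drive_tool:
  increments:
    - [-10,39,0,0,0,0]
    - [-20,78,0,0,0,0]
    - [-30,117,0,0,0,0]
    - [-40,156,0,0,0,0]
    - [-50,195,0,0,0,0]

```text
t: 14.0
tcp_pos: [559.2, -121.0, 148.6]
tool_rot: [[-1.0, 0.001, 0.002], [0.001, 1.0, -0.001], [-0.002, -0.001, -1.0]]
force: [0.6, -0.9, -0.3]
width: 21.2
grip_force: 25.0
```

>>> drive_tool:
  increments:
    - [-10,39,0,0,0,0]
    - [-20,78,0,0,0,0]
    - [-30,117,0,0,0,0]
    - [-40,156,0,0,0,0]
    - [-50,195,0,0,0,0]

```text
t: 14.42
tcp_pos: [609.2, 74.5, 148.5]
tool_rot: [[-1.0, -0.0, 0.002], [-0.0, 1.0, -0.0], [-0.002, -0.0, -1.0]]
force: [-0.3, -0.9, -0.6]
width: 21.1
grip_force: 25.0
```

>>> drive_tool:
  increments:
    - [-10,39,0,0,0,0]
    - [-20,78,0,0,0,0]
    - [-24,93,0,0,0,0]
    - [-24,93,20,0,0,0]
    - [-24,93,20,0,0,0]

```text
t: 14.83
tcp_pos: [630.7, 166.4, 124.7]
tool_rot: [[-1.0, -0.002, -0.004], [-0.002, 1.0, -0.001], [0.004, -0.001, -1.0]]
force: [-1.1, -0.4, -2.1]
width: 21.1
grip_force: 25.0
```

>>> drive_tool:
  increments:
    - [0,0,25,0,0,0]
    - [0,0,45,0,0,0]
    - [0,0,45,0,0,0]
    - [0,0,45,0,0,0]
    - [0,0,45,0,0,0]

```text
t: 15.25
tcp_pos: [633.5, 164.8, 83.7]
tool_rot: [[-1.0, 0.001, 0.002], [0.001, 1.0, 0.0], [-0.002, 0.0, -1.0]]
force: [1.0, 0.4, 0.2]
width: 21.4
grip_force: 25.0
```

>>> drive_tool:
  increments:
    - [0,0,0,0,0,0]
    - [0,0,0,0,0,0]
    - [0,0,0,0,0,0]
    - [0,0,0,0,0,0]
  fingers: 46

```text
t: 15.58
tcp_pos: [633.3, 165.7, 83.2]
tool_rot: [[-1.0, -0.0, 0.002], [-0.0, 1.0, 0.0], [-0.002, 0.0, -1.0]]
force: [-0.2, -0.2, 0.0]
width: 43.7
grip_force: 0.0
```

>>> drive_tool:
  increments:
    - [5,0,-30,0,0,0]
    - [25,0,-70,0,0,0]
    - [55,0,-70,0,0,0]
    - [70,0,-70,0,0,0]
    - [70,0,-70,0,0,0]

```text
t: 16.0
tcp_pos: [560.5, 166.1, 153.5]
tool_rot: [[-1.0, -0.001, 0.0], [-0.001, 1.0, 0.0], [-0.0, 0.0, -1.0]]
force: [-0.0, 0.4, -2.0]
width: 46.2
grip_force: 0.0
```

```bash
python3 w.py w3 jar_mouth:72 jar_mark0:55; python3 - <<'E'
from h import *
save("top","top1")
a=cv2.imread("pics/top1.png"); b=cv2.imread("pics/w3.png")
cv2.imwrite("pics/m1.png",np.hstack([cv2.resize(a[200:420,100:700],(440,161)).copy().repeat(1,0)if 0 else a[220:420,130:600][:, :], cv2.resize(b[130:430,220:560],(227,200))]))
E
```

```text
t 16.0 tcp [560.5 166.1 153.5] yaw 1.572 w 46.15638617315088 F [-0.   0.4 -2. ] j [ 0.1  0.3  1.6  0.   1.3 -1.4]
jar_mouth [254.4 270. ] 0.58 [634.5 167.3  72. ] tool [-74.    1.1  81.5]
jar_mark0 [281.6 242.6] 0.69 [612.4 195.6  55. ] tool [-52.   29.4  98.5]
jar_mark0 [255.1 286. ] 0.66 [663.5 168.2  55. ] tool [-103.     1.9   98.5]
jar_mark0 [221.7 253.6] 0.58 [625. 133.  55.] tool [-64.5 -33.3  98.5]
```

View pics/m1.png

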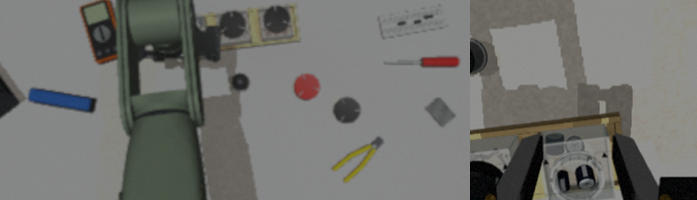

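All four cans are in the jar, at (555,145), (575,145), (563,182) and (585,178) in the right-hand crop. None remain on the bench. Now heading for the black lid at (347,110).

>>> drive_tool:
  increments:
    - [12,-38,0,0,0,0]
    - [23,-76,0,0,0,0]
    - [35,-114,0,0,0,0]
    - [47,-152,0,0,0,0]
    - [59,-190,0,0,0,0]
  fingers: 84

```text
t: 16.62
tcp_pos: [503.8, -26.2, 151.8]
tool_rot: [[-1.0, -0.001, -0.0], [-0.001, 1.0, -0.0], [0.0, -0.0, -1.0]]
force: [0.8, 0.2, 0.7]
width: 75.8
grip_force: 0.0
```

>>> drive_tool:
  increments:
    - [12,-38,0,0,0,0]
    - [23,-76,0,0,0,0]
    - [35,-114,0,0,0,0]
    - [47,-152,0,0,0,0]
    - [58,-187,0,0,0,0]

```text
t: 17.03
tcp_pos: [445.4, -214.2, 152.0]
tool_rot: [[-1.0, 0.001, 0.0], [0.001, 1.0, -0.0], [-0.0, -0.0, -1.0]]
force: [-0.1, -0.1, -0.5]
width: 84.1
grip_force: 0.0
```

>>> drive_tool:
  increments:
    - [0,0,0,0,0,0]
    - [0,0,0,0,0,0]
    - [0,0,0,0,0,0]
    - [0,0,0,0,0,0]

```text
t: 17.37
tcp_pos: [446.2, -210.4, 151.8]
tool_rot: [[-1.0, -0.001, -0.0], [-0.001, 1.0, 0.001], [0.0, 0.001, -1.0]]
force: [0.4, 0.1, 0.8]
width: 84.0
grip_force: 0.0
```

```bash
cat > lid.py <<'E'
import sys
from h import *
np.set_printoptions(precision=1,suppress=True)
s=r.observe(); P=r.camera_params("wrist"); im=r.grab_frame("wrist"); g=cv2.cvtColor(im,cv2.COLOR_RGB2GRAY)
tp=np.array(s["tcp_pos"]);R=np.array(s["tool_rot"]); print("t",s["t"],"tcp",tp,"w",s["width"])
# rectify top plane z=26 at 2 px/mm around expected
x0,y0,z=map(float,sys.argv[1:4]); K,Rc,t=map(np.array,(P["K"],P["R"],P["t"]))
S=4;N=400
A=np.array([[1/S,0,x0-N/2/S],[0,1/S,y0-N/2/S],[0,0,z],[0,0,1]])
H=K@np.hstack([Rc,t.reshape(3,1)])@A
o=cv2.warpPerspective(im,H,(N,N),flags=cv2.INTER_LINEAR|cv2.WARP_INVERSE_MAP)
cv2.imwrite(f"pics/{sys.argv[4]}.png",cv2.cvtColor(o,cv2.COLOR_RGB2BGR))
gg=cv2.cvtColor(o,cv2.COLOR_RGB2GRAY)
c=cv2.HoughCircles(cv2.GaussianBlur(gg,(5,5),1.5),cv2.HOUGH_GRADIENT,1,30,param1=80,param2=12,minRadius=int(float(sys.argv[5])*S-5),maxRadius=int(float(sys.argv[5])*S+5))
if c is not None:
  for q in c[0][:4]: print("circle",x0+(q[0]-N/2)/S,y0+(q[1]-N/2)/S,"r",q[2]/S)
E
python3 lid.py 449 -214 26 lid0 31.5; python3 w.py - lid_mid:13 lid_rib:21
```

```text
t 17.3667 tcp [ 446.2 -210.4  151.8] w 84.01840847734321
circle 447.875 -215.625 r 31.2
t 17.4167 tcp [ 446.2 -210.1  151.9] yaw 1.573 w 83.85799258568116 F [-0.8  0.7 -0.7] j [-0.6  0.1  1.8  0.   1.3 -2.2]
lid_mid [329.4 234.4] 0.66 [ 505.9 -120.1   13. ] tool [-59.9  89.8 138.9]
lid_mid [248.8 187.7] 0.63 [ 449.3 -215.2   13. ] tool [ -3.1  -5.2 138.9]
lid_rib [220.5 187.9] 0.82 [ 447.6 -246.3   21. ] tool [ -1.4 -36.3 130.8]
lid_rib [353.7 219.1] 0.75 [483.8 -96.1  21. ] tool [-37.9 113.9 130.9]
```

View pics/lid0.png

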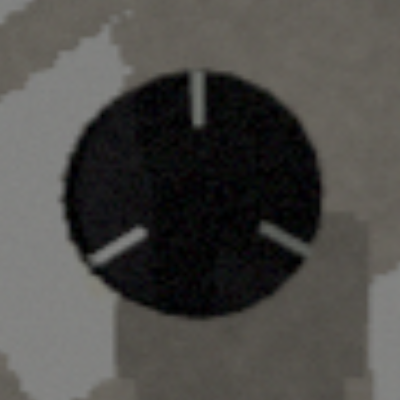

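This is the meant lid: black, 63 mm across, with ribs at 30°, 150° and 270° in the rectified crop. The red one at (506,-120) is the look-alike.

>>> drive_tool:
  increments:
    - [-2,-5,40,0,0,0]
    - [-2,-5,75,0,0,0]
    - [-2,-5,100,0,0,0]
    - [-2,-5,108,0,0,0]
    - [-2,-5,112,0,0,0]

```text
t: 17.98
tcp_pos: [446.6, -214.8, 38.5]
tool_rot: [[-1.0, -0.001, -0.003], [-0.001, 1.0, 0.002], [0.003, 0.002, -1.0]]
force: [1.3, -0.0, -0.0]
width: 84.0
grip_force: 0.0
```

>>> drive_tool:
  increments:
    - [0,0,12,0,0,0]
    - [0,0,24,0,0,0]
    - [0,0,33,0,0,0]
    - [0,0,33,0,0,0]
    - [0,0,33,0,0,0]

```text
t: 18.4
tcp_pos: [448.3, -216.6, 7.9]
tool_rot: [[-1.0, -0.001, 0.001], [-0.001, 1.0, -0.001], [-0.001, -0.001, -1.0]]
force: [-0.7, 1.1, 0.0]
width: 84.4
grip_force: 0.0
```

>>> drive_tool:
  increments:
    - [0,0,0,0,0,0]
    - [0,0,0,0,0,0]
    - [0,0,0,0,0,0]

```text
t: 18.65
tcp_pos: [448.4, -216.8, 8.1]
tool_rot: [[-1.0, -0.0, 0.001], [-0.0, 1.0, -0.001], [-0.001, -0.001, -1.0]]
force: [0.4, -0.5, -0.2]
width: 84.2
grip_force: 0.0
```

>>> drive_tool:
  increments:
    - [0,1,2.5,0,0,0]
    - [0,1,2.5,0,0,0]
    - [0,1,2.5,0,0,0]
    - [0,1,2.5,0,0,0]
    - [0,1,2.5,0,0,0]
  fingers: 50
  newtons: 40

```text
t: 19.07
tcp_pos: [447.7, -215.3, 4.6]
tool_rot: [[-1.0, -0.0, -0.0], [-0.0, 1.0, 0.0], [0.0, 0.0, -1.0]]
force: [-0.4, -1.8, -0.2]
width: 62.1
grip_force: 40.0
```

>>> drive_tool:
  increments:
    - [0,0,0,0,0,0]
    - [0,0,0,0,0,0]
    - [0,0,0,0,0,0]

```text
t: 19.32
tcp_pos: [447.6, -215.3, 4.6]
tool_rot: [[-1.0, -0.0, -0.0], [-0.0, 1.0, 0.0], [0.0, 0.0, -1.0]]
force: [0.1, -0.5, -1.6]
width: 61.8
grip_force: 40.0
```

>>> drive_tool:
  increments:
    - [0,0,-15,0,0,0]
    - [0,0,-45,0,0,0]
    - [0,0,-80,0,0,0]
    - [0,0,-115,0,0,0]
    - [0,0,-150,0,0,0]

```text
t: 19.73
tcp_pos: [447.2, -215.0, 155.9]
tool_rot: [[-1.0, -0.0, -0.001], [-0.0, 1.0, 0.0], [0.001, 0.0, -1.0]]
force: [0.7, -0.3, -0.8]
width: 61.8
grip_force: 40.0
```

>>> drive_tool:
  increments:
    - [0,0,0,0,0,0]
    - [0,0,0,0,0,0]
    - [0,0,0,0,0,0]

```text
t: 19.98
tcp_pos: [447.1, -214.9, 153.9]
tool_rot: [[-1.0, -0.0, -0.001], [-0.0, 1.0, 0.001], [0.001, 0.001, -1.0]]
force: [-0.7, 1.0, -1.4]
width: 62.0
grip_force: 40.0
```

```bash
python3 w.py w5; python3 - <<'E'
from h import *
z=r.observe()["tcp_pos"]
print(z)
E
python3 lid.py 448 -216 178 lid1 31.5
```

```text
t 19.9833 tcp [ 447.1 -214.9  153.9] yaw 1.571 w 62.018655931312345 F [-0.7  1.  -1.4] j [-0.6  0.1  1.8  0.   1.3 -2.2]
[ 446.46517036 -214.47646361  152.89745925]
t 20.0333 tcp [ 446.5 -214.5  152.9] w 61.8692602498279
circle 445.125 -214.375 r 30.4
```

View pics/w5.png

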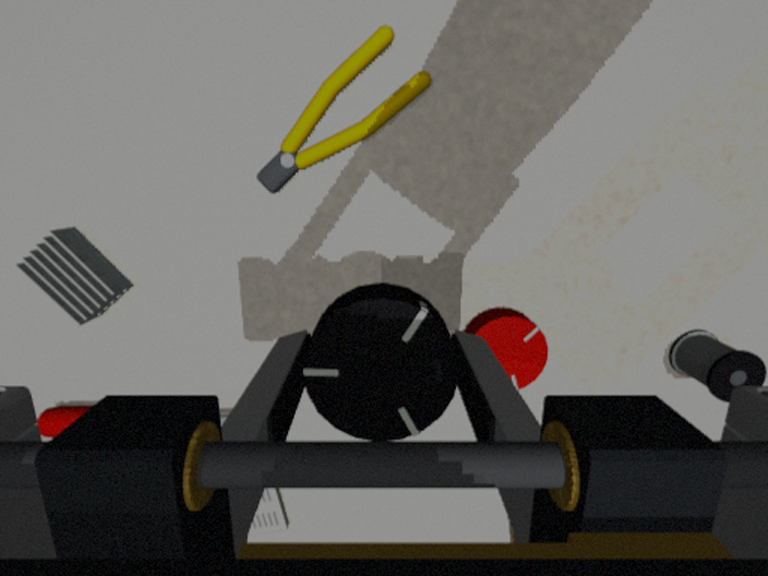

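The lid is held level and centred in the fingers. Carrying it to the jar and turning it 75° clockwise on the way.

>>> drive_tool:
  increments:
    - [-18,34,0,0,0,0.12]
    - [-36,68,0,0,0,0.24]
    - [-54,102,0,0,0,0.36]
    - [-72,136,0,0,0,0.48]
    - [-90,170,0,0,0,0.62]

```text
t: 20.5
tcp_pos: [532.5, -51.8, 152.3]
tool_rot: [[-0.847, 0.532, -0.004], [0.532, 0.847, 0.001], [0.004, -0.001, -1.0]]
force: [1.2, -1.1, 0.4]
width: 62.1
grip_force: 40.0
```

>>> drive_tool:
  increments:
    - [2,40,0,0,0,0.12]
    - [3,79,0,0,0,0.24]
    - [5,119,0,0,0,0.36]
    - [6,159,0,0,0,0.48]
    - [8,198,0,0,0,0.62]

```text
t: 20.92
tcp_pos: [630.3, 120.7, 151.8]
tool_rot: [[-0.398, 0.918, -0.005], [0.918, 0.398, -0.0], [0.001, -0.004, -1.0]]
force: [1.0, 0.3, -0.0]
width: 62.0
grip_force: 40.0
```

>>> drive_tool:
  increments:
    - [0,0,0,0,0,0.07]
    - [0,0,0,0,0,0.07]
    - [0,0,0,0,0,0.07]
    - [0,0,0,0,0,0.07]

```text
t: 21.25
tcp_pos: [629.8, 118.0, 153.0]
tool_rot: [[-0.339, 0.941, -0.003], [0.941, 0.339, -0.001], [0.001, -0.003, -1.0]]
force: [-0.5, 0.5, -0.0]
width: 62.1
grip_force: 40.0
```

```bash
python3 w.py w6 jar_mouth:72 jar_mark0:55; python3 lid.py 634 165 72 jar0 25
```

```text
t 21.25 tcp [629.8 118.  153. ] yaw 0.346 w 62.07203479455512 F [-0.5  0.5 -0. ] j [ 0.1  0.4  1.4 -0.   1.3 -0.3]
jar_mouth [275.2 156.6] 0.82 [634.6 162.7  72. ] tool [40.4 19.9 81. ]
jar_mark0 [263.5 113.2] 0.96 [612.  194.7  55. ] tool [78.2  9.6 98. ]
jar_mark0 [306.1 157.3] 0.58 [664.5 170.4  55. ] tool [37.5 50.8 97.9]
jar_mark0 [249.3 179.8] 0.57 [620.7 131.2  55. ] tool [15.4 -3.8 98. ]
t 21.4 tcp [630.6 117.7 154.4] w 62.14650643199434
circle 636.875 166.625 r 25.0
```

View pics/jar0.png

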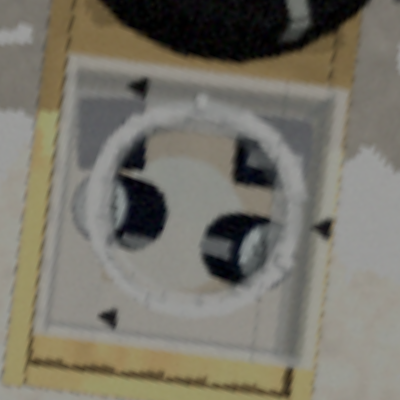

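Rectified view: the ring is centred at about (198,205), all four cans are inside, and the marks are at (140,88), (323,229) and (108,317). So the mouth is at (634,165), which agrees with the earlier readings.

>>> drive_tool:
  increments:
    - [20,9,0,0,0,0]
    - [43,19.5,0,0,0,0]
    - [43,19.5,25,0,0,0]
    - [43,19.5,45,0,0,0]
    - [43,19.5,60,0,0,0]

```text
t: 21.87
tcp_pos: [634.1, 165.7, 93.5]
tool_rot: [[-0.339, 0.941, -0.001], [0.941, 0.339, -0.0], [0.0, -0.001, -1.0]]
force: [-1.4, -0.1, -1.1]
width: 62.0
grip_force: 40.0
```

>>> drive_tool:
  increments:
    - [0,0,0,0,0,0]
    - [0,0,0,0,0,0]
    - [0,0,0,0,0,0]
    - [0,0,0,0,0,0]

```text
t: 22.2
tcp_pos: [636.3, 165.8, 96.7]
tool_rot: [[-0.338, 0.941, 0.003], [0.941, 0.338, 0.0], [-0.001, 0.003, -1.0]]
force: [1.2, 0.4, -0.8]
width: 62.1
grip_force: 40.0
```

```bash
python3 w.py w7; python3 lid.py 634 165 114 lid2 31.5;  python3 - <<'E'
from h import *
save("scene","sc2",(250,150,410,270),4)
E
```

```text
t 22.2 tcp [636.3 165.8  96.7] yaw 0.345 w 62.1032005172155 F [ 1.2  0.4 -0.8] j [ 0.1  0.5  1.4  0.   1.2 -0.2]
t 22.25 tcp [636.3 165.9  96.7] w 62.01999471373359
circle 637.625 164.625 r 32.025
```

View pics/sc2.png

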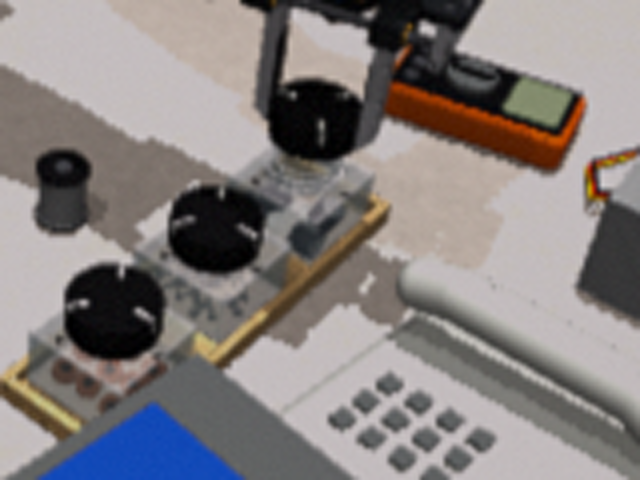

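>>> drive_tool:
  increments:
    - [0,-2.7,8,0,0,0]
    - [0,-2.7,14,0,0,0]
    - [0,-2.7,17,0,0,0]
    - [0,-2.7,17,0,0,0]
    - [0,-2.7,17,0,0,0]

```text
t: 22.77
tcp_pos: [631.9, 165.1, 77.0]
tool_rot: [[-0.338, 0.941, -0.001], [0.941, 0.338, -0.0], [0.0, -0.001, -1.0]]
force: [0.4, -0.2, -0.9]
width: 62.4
grip_force: 40.0
```

>>> drive_tool:
  increments:
    - [0,0,1,0,0,0]
    - [0,0,2,0,0,0]
    - [0,0,3,0,0,0]
    - [0,0,4,0,0,0]
    - [0,0,4,0,0,0]

```text
t: 23.18
tcp_pos: [632.9, 165.1, 74.3]
tool_rot: [[-0.338, 0.941, 0.001], [0.941, 0.338, 0.0], [-0.0, 0.001, -1.0]]
force: [0.8, -0.4, 2.3]
width: 62.4
grip_force: 40.0
```

>>> drive_tool:
  increments:
    - [0,0,1,0,0,0]
    - [0,0,1.5,0,0,0]
    - [0,0,2,0,0,0]
    - [0,0,2,0,0,0]

```text
t: 23.52
tcp_pos: [632.5, 165.9, 71.6]
tool_rot: [[-0.338, 0.941, 0.0], [0.941, 0.338, 0.001], [0.001, 0.001, -1.0]]
force: [1.5, 3.5, -0.4]
width: 62.0
grip_force: 40.0
```

>>> drive_tool:
  increments:
    - [0,0,1,0,0,0]
    - [0,0,1.5,0,0,0]
    - [0,0,2,0,0,0]
    - [0,0,2,0,0,0]

```text
t: 23.85
tcp_pos: [632.5, 165.9, 70.2]
tool_rot: [[-0.338, 0.941, 0.001], [0.941, 0.338, 0.001], [0.001, 0.001, -1.0]]
force: [0.2, 4.8, 3.0]
width: 62.2
grip_force: 40.0
```

>>> drive_tool:
  increments:
    - [1,0.3,0.5,0,0,0]
    - [1,0.3,1,0,0,0]
    - [1,0.3,1,0,0,0]

```text
t: 24.1
tcp_pos: [632.5, 166.1, 69.9]
tool_rot: [[-0.338, 0.941, 0.0], [0.941, 0.338, -0.0], [-0.0, 0.0, -1.0]]
force: [-1.3, 2.4, 6.3]
width: 62.5
grip_force: 40.0
```

>>> drive_tool:
  increments:
    - [0,0,1,0,0,0]
    - [0,0,1,0,0,0]
    - [0,0,1,0,0,0]

```text
t: 24.35
tcp_pos: [632.6, 166.1, 69.7]
tool_rot: [[-0.338, 0.941, 0.001], [0.941, 0.338, -0.0], [-0.001, 0.0, -1.0]]
force: [-2.6, 2.2, 11.1]
width: 62.1
grip_force: 40.0
```

>>> drive_tool:
  increments:
    - [0,0,-0.5,0,0,-0.05]
    - [0,0,-0.5,0,0,-0.1]
    - [0,0,-0.5,0,0,-0.15]
    - [0,0,-0.5,0,0,-0.2]
    - [0,0,-0.5,0,0,-0.2]

```text
t: 24.77
tcp_pos: [633.3, 166.2, 70.4]
tool_rot: [[-0.52, 0.854, 0.002], [0.854, 0.52, -0.0], [-0.001, 0.002, -1.0]]
force: [-1.5, 3.2, 8.7]
width: 62.3
grip_force: 40.0
```

>>> drive_tool:
  increments:
    - [0,0,0,0,0,-0.05]
    - [0,0,0,0,0,-0.1]
    - [0,0,0,0,0,-0.15]
    - [0,0,0,0,0,-0.2]
    - [0,0,0,0,0,-0.2]

```text
t: 25.18
tcp_pos: [633.2, 166.0, 70.9]
tool_rot: [[-0.679, 0.734, 0.002], [0.734, 0.679, -0.0], [-0.002, 0.001, -1.0]]
force: [-2.4, 2.9, 12.3]
width: 62.0
grip_force: 40.0
```

>>> drive_tool:
  increments:
    - [0,0,0,0,0,-0.05]
    - [0,0,0,0,0,-0.1]
    - [0,0,0,0,0,-0.1]

```text
t: 25.43
tcp_pos: [633.4, 166.1, 71.2]
tool_rot: [[-0.749, 0.662, 0.003], [0.662, 0.749, -0.0], [-0.002, 0.001, -1.0]]
force: [-3.0, 2.5, 11.6]
width: 62.2
grip_force: 40.0
```

>>> drive_tool:
  increments:
    - [0,0,0,0,0,-0.05]
    - [0,0,0,0,0,-0.1]
    - [0,0,0,0,0,-0.15]
    - [0,0,0,0,0,-0.15]

```text
t: 25.77
tcp_pos: [634.1, 165.9, 70.7]
tool_rot: [[-0.84, 0.542, 0.004], [0.542, 0.84, -0.001], [-0.004, 0.002, -1.0]]
force: [0.4, 2.1, 9.0]
width: 62.0
grip_force: 40.0
```

>>> drive_tool:
  increments:
    - [0,0,0,0,0,-0.05]
    - [0,0,0,0,0,-0.1]
    - [0,0,0,0,0,-0.1]

```text
t: 26.02
tcp_pos: [632.0, 165.8, 68.0]
tool_rot: [[-0.889, 0.457, -0.0], [0.457, 0.889, -0.001], [0.0, -0.001, -1.0]]
force: [0.9, 2.8, 0.8]
width: 61.7
grip_force: 40.0
```

>>> drive_tool:
  increments:
    - [0,0,1,0,0,0]
    - [0,0,2,0,0,0]
    - [0,0,2.5,0,0,0]
    - [0,0,2.5,0,0,0]

```text
t: 26.35
tcp_pos: [632.0, 165.8, 65.8]
tool_rot: [[-0.889, 0.458, -0.001], [0.458, 0.889, -0.001], [0.0, -0.001, -1.0]]
force: [-1.8, 2.3, 4.0]
width: 61.9
grip_force: 40.0
```

>>> drive_tool:
  increments:
    - [0,0,1,0,0,0]
    - [0,0,1.5,0,0,0]
    - [0,0,1.5,0,0,0]

```text
t: 26.6
tcp_pos: [632.2, 165.8, 65.6]
tool_rot: [[-0.889, 0.458, -0.0], [0.458, 0.889, -0.001], [-0.0, -0.001, -1.0]]
force: [-4.0, 1.3, 9.2]
width: 62.0
grip_force: 40.0
```

The lid dropped 5.6 mm into the thread start. Now screwing it clockwise, following the thread down at 3.34 mm per rad.

>>> drive_tool:
  increments:
    - [0,0,0.3,0,0,0.1]
    - [0,0,0.65,0,0,0.2]
    - [0,0,1,0,0,0.3]
    - [0,0,1.3,0,0,0.4]
    - [0,0,1.65,0,0,0.5]

```text
t: 27.02
tcp_pos: [632.8, 166.3, 63.6]
tool_rot: [[-0.557, 0.831, 0.001], [0.831, 0.557, 0.0], [-0.001, 0.001, -1.0]]
force: [-1.0, 2.3, 6.9]
width: 62.1
grip_force: 40.0
```

>>> drive_tool:
  increments:
    - [0,0,0.3,0,0,0.1]
    - [0,0,0.65,0,0,0.2]
    - [0,0,1,0,0,0.3]
    - [0,0,1.3,0,0,0.4]
    - [0,0,1.65,0,0,0.5]

```text
t: 27.43
tcp_pos: [633.3, 166.3, 62.1]
tool_rot: [[-0.09, 0.996, 0.002], [0.996, 0.09, 0.0], [-0.0, 0.002, -1.0]]
force: [0.2, 2.6, 6.4]
width: 61.8
grip_force: 40.0
```

>>> drive_tool:
  increments:
    - [0,0,0.3,0,0,0.1]
    - [0,0,0.65,0,0,0.2]
    - [0,0,1,0,0,0.3]
    - [0,0,1.3,0,0,0.4]
    - [0,0,1.3,0,0,0.4]

```text
t: 27.85
tcp_pos: [633.5, 166.4, 60.7]
tool_rot: [[0.304, 0.953, 0.003], [0.953, -0.304, 0.0], [0.001, 0.002, -1.0]]
force: [0.9, 2.6, 5.0]
width: 62.0
grip_force: 40.0
```

```bash
python3 w.py w8; python3 -c "
from h import *
print(r.observe()['ft_torque'],r.observe()['tau'])"
```

```text
t 27.85 tcp [633.5 166.4  60.7] yaw -0.309 w 62.02760763703801 F [0.9 2.6 5. ] j [0.1 0.5 1.4 0.  1.2 0.4]
[ 0.44762709  0.12418314 -0.07550414] [ -1.54034112 -43.04343939 -22.72431135  -0.77954175   0.14774623
   0.08033192]
```

>>> drive_tool:
  increments:
    - [0,0,0.3,0,0,0.1]
    - [0,0,0.6,0,0,0.2]
    - [0,0,1,0,0,0.3]
    - [0,0,1.3,0,0,0.4]
    - [0,0,1.3,0,0,0.4]

```text
t: 28.32
tcp_pos: [633.9, 166.3, 60.4]
tool_rot: [[0.651, 0.759, 0.004], [0.759, -0.651, 0.0], [0.003, 0.002, -1.0]]
force: [-0.0, 2.8, 8.0]
width: 61.6
grip_force: 40.0
```

```bash
python3 w.py w9; python3 -c "
from h import *
print(r.observe()['ft_torque'])"
```

```text
t 28.3167 tcp [633.9 166.3  60.4] yaw -0.709 w 61.626514207052224 F [-0.   2.8  8. ] j [ 0.1  0.5  1.4 -0.   1.2  0.8]
[ 0.42539785  0.35508152 -0.0553976 ]
```

>>> drive_tool:
  increments:
    - [0,0,0.2,0,0,0.05]
    - [0,0,0.3,0,0,0.1]
    - [0,0,0.3,0,0,0.1]

```text
t: 28.62
tcp_pos: [633.9, 166.2, 60.4]
tool_rot: [[0.722, 0.692, 0.004], [0.692, -0.722, 0.0], [0.003, 0.002, -1.0]]
force: [-1.4, 1.6, 9.7]
width: 62.0
grip_force: 40.0
```

```bash
python3 w.py w9b; python3 -c "
from h import *
print(r.observe()['ft_torque'])"
```

```text
t 28.6167 tcp [633.9 166.2  60.4] yaw -0.807 w 62.043344553833435 F [-1.4  1.6  9.7] j [ 0.1  0.5  1.4 -0.   1.2  0.9]
[ 0.37129992  0.42467153 -0.10946755]
```

View pics/w9b.png

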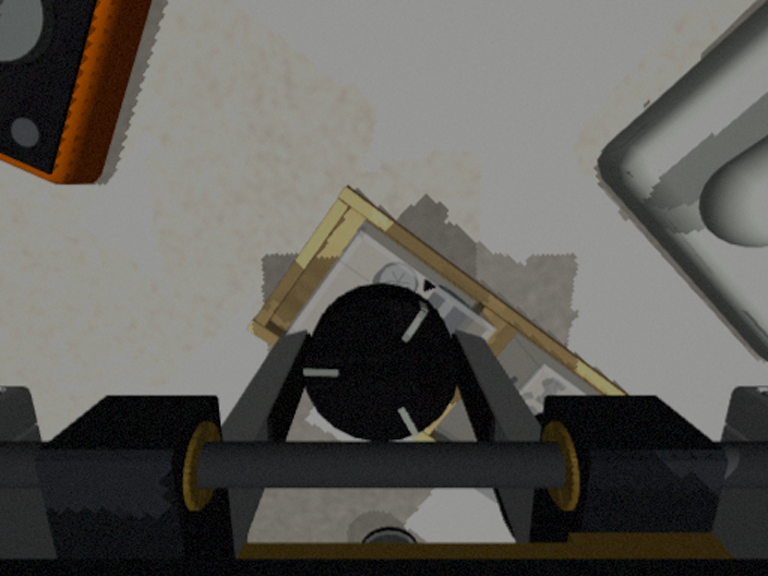

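The lid is seated at -3.2 mm and has not slipped in the fingers. The rib at (423,308) is still a few degrees short of the mark at (430,285), so I'll keep turning to the stop.

>>> drive_tool:
  increments:
    - [0,0,-0.5,0,0,0.03]
    - [0,0,-0.5,0,0,0.06]
    - [0,0,-0.5,0,0,0.06]

```text
t: 28.92
tcp_pos: [633.7, 166.1, 60.4]
tool_rot: [[0.762, 0.648, 0.003], [0.648, -0.762, 0.0], [0.002, 0.002, -1.0]]
force: [-0.7, 1.4, 8.1]
width: 62.1
grip_force: 40.0
```

```bash
python3 w.py -; python3 -c "
from h import *
print(r.observe()['ft_torque'])"
```

```text
t 28.9167 tcp [633.7 166.1  60.4] yaw -0.866 w 62.05344624706522 F [-0.7  1.4  8.1] j [ 0.1  0.5  1.4 -0.   1.2  1. ]
[ 0.37940835  0.27829263 -0.01068043]
```

>>> drive_tool:
  increments:
    - [0,0,0,0,0,0.03]
    - [0,0,0,0,0,0.06]
    - [0,0,0,0,0,0.06]

```text
t: 29.22
tcp_pos: [633.9, 166.4, 60.4]
tool_rot: [[0.798, 0.603, 0.004], [0.603, -0.798, 0.0], [0.003, 0.002, -1.0]]
force: [-0.3, 2.1, 7.8]
width: 62.1
grip_force: 40.0
```

```bash
python3 w.py w10; python3 -c "
from h import *
print(r.observe()['ft_torque'])"; python3 lid.py 634 166 82 lid3 31.5; python3 w.py - jar_mark0:55 lid_rib:77
```

```text
t 29.2167 tcp [633.9 166.4  60.4] yaw -0.924 w 62.145324444870106 F [-0.3  2.1  7.8] j [ 0.1  0.5  1.4 -0.   1.2  1.1]
[0.53174458 0.20945414 0.50161784]
t 29.2667 tcp [633.9 166.4  60.4] w 62.21256782303009
circle 634.625 166.625 r 30.95
t 29.3167 tcp [633.9 166.4  60.4] yaw -0.924 w 61.84665922590165 F [-0.3  1.6  8.3] j [ 0.1  0.5  1.4 -0.   1.2  1.1]
jar_mark0 [201.4 230.8] 0.75 [612.6 195.   55. ] tool [  0.3 -35.6   5.4]
jar_mark0 [276.9 189.8] 0.67 [666.3 171.7  55. ] tool [29.1 15.3  5.5]
lid_rib [200.4 242.8] 0.78 [615.5 193.1  77. ] tool [  1.5 -32.3 -16.6]
```

View pics/lid3.png

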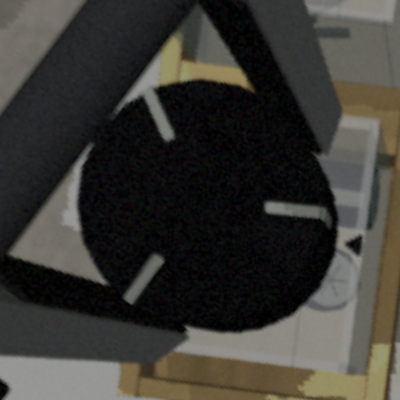

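Torque rose to 0.5 N·m at phase 6°, against a predicted 7° for the marks, so the stop is reached. One small firming turn, then release.

>>> drive_tool:
  increments:
    - [0,0,-0.5,0,0,0.03]
    - [0,0,-1,0,0,0.04]
    - [0,0,-1,0,0,0.04]

```text
t: 29.72
tcp_pos: [633.8, 166.4, 60.4]
tool_rot: [[0.82, 0.572, 0.004], [0.572, -0.82, -0.0], [0.003, 0.002, -1.0]]
force: [3.0, 2.9, 5.2]
width: 61.8
grip_force: 40.0
```

>>> drive_tool:
  increments:
    - [0,0,-0.5,0,0,-0.02]
    - [0,0,-0.5,0,0,-0.02]
    - [0,0,-0.5,0,0,-0.02]
    - [0,0,-0.5,0,0,-0.02]
    - [0,0,-0.5,0,0,-0.02]
  fingers: 78

```text
t: 30.13
tcp_pos: [631.4, 165.5, 58.9]
tool_rot: [[0.811, 0.585, -0.002], [0.585, -0.811, -0.001], [-0.002, -0.001, -1.0]]
force: [-1.1, 0.4, 0.3]
width: 78.2
grip_force: 0.0
```

>>> drive_tool:
  increments:
    - [0,0,-10,0,0,0]
    - [0,0,-30,0,0,0]
    - [0,0,-60,0,0,0]
    - [0,0,-90,0,0,0]
    - [0,0,-90,0,0,0]

```text
t: 30.55
tcp_pos: [637.2, 166.8, 158.7]
tool_rot: [[0.811, 0.586, 0.014], [0.586, -0.811, 0.002], [0.012, 0.007, -1.0]]
force: [1.5, 0.9, 1.5]
width: 78.2
grip_force: 0.0
```

>>> drive_tool:
  increments:
    - [-20,0,0,0,0,0]
    - [-40,0,0,0,0,0]
    - [-40,0,0,0,0,0]
    - [-40,0,0,0,0,0]

```text
t: 30.88
tcp_pos: [599.5, 142.4, 150.2]
tool_rot: [[0.811, 0.585, 0.0], [0.585, -0.811, 0.0], [0.0, -0.0, -1.0]]
force: [0.3, 0.4, -0.1]
width: 77.6
grip_force: 0.0
```

```bash
python3 w.py w11 jar_mark0:55 lid_rib:77 lid_mid:69; python3 lid.py 634 166 82 lid4 31.5; python3 -c "
import cv2;a=cv2.imread('pics/w11.png');b=cv2.imread('pics/lid4.png');import numpy as np
cv2.imwrite('pics/m4.png',np.hstack([cv2.resize(a,(400,300)),cv2.resize(b,(300,300))]))"
```

```text
t 30.8833 tcp [599.5 142.4 150.2] yaw -0.946 w 77.61165902234538 F [ 0.3  0.4 -0.1] j [0.1 0.3 1.5 0.  1.3 1. ]
jar_mark0 [219.6 153.4] 0.96 [614.7 193.1  55. ] tool [ 41.9 -32.2  95.2]
jar_mark0 [268.9 121.7] 0.89 [665.4 172.7  55. ] tool [71.  14.  95.3]
jar_mark0 [271.3 187.1] 0.68 [617.1 133.9  55. ] tool [ 9.2 17.2 95.2]
lid_rib [352.  361.4] 0.83 [517.5 -46.2  77. ] tool [-176.9  105.    73.2]
lid_rib [220. 159.] 0.62 [614.6 189.6  77. ] tool [ 39.8 -29.4  73.2]
lid_mid [369.  353.5] 0.61 [531.8 -61.7  69. ] tool [-174.4  126.    81.2]
lid_mid [253.2 150.7] 0.58 [636.7 169.7  69. ] tool [46.1 -0.4 81.2]
t 31.0833 tcp [600.7 143.1 150.1] w 78.08281969404302
circle 633.625 166.625 r 30.85
```

View pics/m4.png

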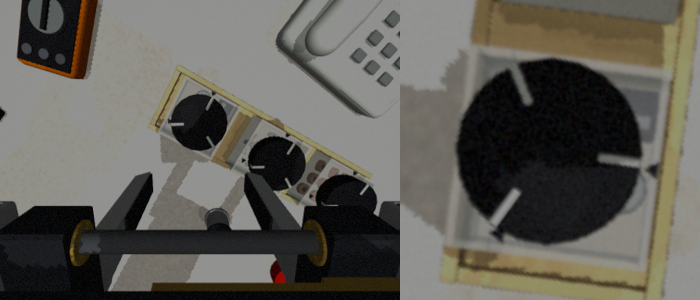

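The ribs face the marks, the lid is level and home on the neck, and the robot is clear of everything. Handing in.

```bash
python3 -c "
from station import r
print(r.sign_off())"
```

```text
the job is handed in; nothing more can be done
None
```

The job is handed in: all four capacitors are in the jar and its black lid is screwed home, with the ribs facing the marks. The sign-off call returned no verdict.

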